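Load the cocoa-butter warming drawer

TASK

Free the warmer's spring-loaded drawer by pushing its catch down through the small hole in the top of the cabinet with the wooden dowel, then stand every white jar on the bench upright in the open drawer and push the drawer shut until it latches. Turn the thermostat knob so that its pointer stands at the black tab on the scale, and leave the dowel standing in its block again. Leave the other things on the bench where they are.

Things in the scene. Friction and masses are not known exactly. Their poses are not given: they have to be found in the camera images.
- warmer: low white-enamelled warming drawer unit with a steel drawer front, fixed, 230 deep x 420 wide x 100 high. Origin: bottom of its front face, in the middle of the drawer bay; x points from the front to the back, y to the left (seen from the robot), z up. Drawer in the left 300, closed control bay in the right 120 (its flat top carries the release hole and the thermostat knob)
- drawer (a joint): the drawer's travel in m: 0 pushed fully home, up to 0.15 open (slides towards the robot, warmer -x). A spring pushes it open (5 N shut, 1.5 N open, damped); the catch holds it at about 0.004. Pushed home past the catch (about 12 N in all, at 0.004 or less) it latches again by itself
- drawer_floor (a point): centre of the drawer's inner floor, 17 above the bench; moves with the drawer, axes as the warmer's. Inside 145 (x) by 270 (y); walls 45 above the floor. Fully open (0.15), all of the inside lies in front of the cabinet; clear height under its top 75. The front panel's flat outer face is 91.5 before this point (-x), its top 90 above the bench, 150 to the left and 180 to the right of it
- release_hole (a point): centre of the round release hole, 22 diameter, in the 8 thick top of the control bay, on its upper face 100 above the bench, same axes as the warmer
- latch: brass spring catch inside the control bay; its origin is the centre of the flat 26 x 26 pad's top, straight below the release hole, 22 below the cabinet top when at rest. Moves straight down 14 at most, against a spring of 3.4 N at rest to 6.2 N; the drawer is freed once it is pressed 8 or more
- knob (a joint): thermostat knob angle in rad, grows clockwise seen from above, 0 to 5.2; 0 = pointer to the warmer's -x (towards the robot), pi/2 = to warmer +y. Stays where it is left (friction 0.04 N m)
- knob_grip (a point): on the knob's vertical axis at the height to grip, 134 above the bench. The grip is an upright bar 46 long (along the pointer), 12 thick, 34 high, its top 145 above the bench, on a round skirt of 60 diameter whose top is 111 above the bench. Its x axis points opposite to the pointer
- knob_pointer (a point): point 40 from the knob's axis in line with its white pointer
- mark (a joint): angle in rad of the black setting tab on the scale disc round the knob, same zero and sense as the knob: the knob is set when both angles are equal. Stiff; not to be turned
- mark_tab (a point): inner end of the black setting tab, 40 from the knob's axis; the tab's top is 106 above the bench
- block: wooden block, fixed, 70 x 70 x 75 high, with one upright round hole of 18 diameter, 60 deep (hole floor 15 above the bench) in the middle of its top. Origin: centre of its underside
- dowel_center (a point): centre (half-way up) of the round wooden dowel, 12 diameter, 170 long, 30 g, standing upright in the block's hole, z along its length; its top then is 185 above the bench
- jar0_center (a point): centre (half-way up) of lidded white jar 0: an upright cylinder 52 diameter, 54 high, with a metal lid, 80 to 170 g; jars that are absent give None throughout
- jar1_center (a point): centre (half-way up) of lidded white jar 1: an upright cylinder 52 diameter, 54 high, with a metal lid, 80 to 170 g; jars that are absent give None throughout
- jar2_center (a point): centre (half-way up) of lidded white jar 2: an upright cylinder 52 diameter, 54 high, with a metal lid, 80 to 170 g; jars that are absent give None throughout
- jar3_center (a point): centre (half-way up) of lidded white jar 3: an upright cylinder 52 diameter, 54 high, with a metal lid, 80 to 170 g; jars that are absent give None throughout
- nozzle0: small steel piping nozzle, cone 30 wide, 45 high; bystander, leave it where it stands. Origin: centre of its underside
- nozzle1: like nozzle0; bystander, leave it where it stands. Origin: centre of its underside
- biscuit0: round tan biscuit, 68 wide, 34 high; bystander, leave it where it stands. Origin: centre of its underside
- biscuit1: like biscuit0; bystander, leave it where it stands. Origin: centre of its underside
- scraper: flat dough scraper, 75 x 120 x 12; bystander, leave it where it stands. Origin: centre of its underside
- brush: pastry brush lying on the bench, along its x axis; bystander, leave it where it stands. Origin: centre of its underside
- timer: round kitchen timer, 68 wide, 38 high; bystander, leave it where it stands. Origin: centre of its underside
- tin: closed brass-coloured tin, 74 diameter, 110 high; bystander, leave it where it stands. Origin: centre of its underside
Mind the look-alikes: they are no part of the job. Leave any green look-alike of the part that bears jar2_center alone.

How it is judged:
On the way, in this order (a step that is already met when the one before it is completed fails the run):
1. the dowel presses the catch down through the release hole (contact force between dowel and latch above 0.5 N and z of latch in the frame of warmer below 0.072 m).
2. the freed drawer has sprung open (value of joint drawer above 0.12 m), for 0.2 s.
At the end, for the whole second after the job is handed in: each jar present stands upright (within 0.2 rad) on the drawer floor; drawer latched shut (travel under 12 mm); knob pointer at the black tab (within 5.5 mm at 40 mm radius, about 8 degrees); dowel down in the block's hole, upright within 0.2 rad (value of joint drawer below 0.012 m and horizontal distance between knob_pointer and mark_tab below 0.0055 m and horizontal distance between dowel_center and block below 0.02 m and z of dowel_center in the frame of block below 0.11 m and angle between each of dowel_center, jar0_center, jar1_center, jar2_center, jar3_center's own z axis and vertical below 0.2 rad and x of jar0_center in the frame of drawer_floor between -0.075 and 0.075 m and y of jar0_center in the frame of drawer_floor between -0.137 and 0.137 m and z of jar0_center in the frame of drawer_floor between 0.018 and 0.037 m and x of jar1_center in the frame of drawer_floor between -0.075 and 0.075 m and y of jar1_center in the frame of drawer_floor between -0.137 and 0.137 m and z of jar1_center in the frame of drawer_floor between 0.018 and 0.037 m and x of jar2_center in the frame of drawer_floor between -0.075 and 0.075 m and y of jar2_center in the frame of drawer_floor between -0.137 and 0.137 m and z of jar2_center in the frame of drawer_floor between 0.018 and 0.037 m and x of jar3_center in the frame of drawer_floor between -0.075 and 0.075 m and y of jar3_center in the frame of drawer_floor between -0.137 and 0.137 m and z of jar3_center in the frame of drawer_floor between 0.018 and 0.037 m); the robot touches nothing.
It fails at once if a bystander is shoved more than 5 cm from its place (distance of any of nozzle0, nozzle1, biscuit0, biscuit1, scraper, brush, timer, tin from where it was at the start of the episode above 0.05 m).
Of jar0, jar1, jar2, jar3 only 2 to 4 are there at a start; the rules pass over those that are not, and their reading is None.
At some moment in a run one of jar0, jar1, jar2, jar3 may be knocked a few centimetres aside while the robot is not near it.
It also fails if it takes over 208 s, if anything falls off the work surface, if the arm or the gripper's body presses on something with over 40 N, if the wrist force passes 120 N, or if a joint passes its speed limit or range.

ROBOT

A 6-joint arm with a two-finger parallel gripper is mounted at the origin on the work surface. World frame = base frame: x ahead of the robot, y to its left, z up, the work surface at z = 0. Lengths are in m, angles in rad, forces in N, time in s.
With the tool pointing down it reaches from about 0.275 to 0.875 m from the base axis. Payload 12.5 kg.
Tool frame: the origin (TCP) lies at the very end of the fingers, on their centre line; the grasp point (between the pads) lies 19 mm behind it; x points along the fingers, y is the direction in which the jaws open and shut, and the axes are right-handed (so a half turn about x gives the same grasp; the last joint's range is limited). The gripper opens to 85 mm and grips with 20 to 120 N. Pads are 22 mm wide; open, the fingers measure 114 mm over their backs; the gripper's body (76 mm by 85 mm) begins 54 mm behind the grasp point. The pads swing forward as they close: fully open they stand 13 mm farther back than shut.
Start: joints at [1.201, 0.351, 1.652, -0, 1.139, -0.085], TCP at [0.154, 0.528, 0.231] pointing down, gripper open.
Joint ranges: [-2.75, 2.75], [-0.79, 2.1], [0.01, 2.65], [-1.57, 4.71], [0.07, 3.14], [-2.87, 2.87]. Speed limits (rad/s): [2.22, 2.22, 2.79, 3.14, 3.14, 3.14].

INTERFACE

Orientations are given as a 3x3 rotation matrix whose columns are the frame's x, y, z axes.
In Python, from bench import manip gives the robot as it stands. Calls block until the motion is done:
- manip.move_ptp(position, orientation): joint-space move of the TCP to a pose.
- manip.move_l(position, attitude=None, max_speed=0.15): straight line of the TCP; attitude=None keeps the orientation; max_speed is the mean speed in m/s.
- manip.move_j(angles): joint-space move.
- manip.set_gripper(opening, effort=None): opening from 0.0 (shut) to 1.0 (fully open); effort is the grip in N (None keeps the last); returns when the fingers have stopped.
- manip.dwell(seconds).
- manip.inverse_kinematics(position, orientation): joint angles nearest the present ones, or None.
- manip.grab_frame(name): name is "scene" or "top" or "wrist"; returns (picture, depth): 400x640x3 uint8, red, green, blue; 400x640 float32, m along the optical axis (not along the pixel's ray), 0 where there is no reading.
- manip.get_calibration(name): a dict with "camera_matrix" (3x3 intrinsics, pixels), "k1" (the pictures are not rectified: a ray, as slopes to the right and down, at radius r is drawn at 1 + k1 r^2 times it, then the intrinsics apply), "R" (3x3) and "t" (3): a world point X has camera coordinates R X + t. Camera axes: x right, y down, z forward; pixel columns grow to the right and rows downward; lengths in m; the calibration is good to about 2 mm. A picture is of the moment at which its call begins: read the wrist's pose just before it. get_calibration takes no time and is no camera call; for the wrist camera it gives the pose at the moment of the call.
A pose or a line that the arm cannot do raises manip.Unreachable and nothing moves.
- manip.sign_off(): hands the job in, once; it reports no verdict.
Trained networks look in the newest picture that a camera, given by its name, has taken for a name from the list of things; names that differ only in an ending like _2 or _b are one class to them, and where a whole thing is asked for, a point or a joint stands for the part that bears it (a point fixed in the world has none). Each returns a list of dicts, best first, with "confidence" (0 to 1); they miss things now and then, are a little off and sometimes report something else, mostly with a low value. They report only what shows in the picture. A call takes as long as a camera call. They do not tell look-alikes from the thing itself.
- manip.look_for(camera, name): "at" ([x, y, z] in m, in world coordinates, good to about 4 mm: the middle of the surface that is visible of it).
Readings, each from a call of its own:
- manip.current_time(): time.
- manip.current_qpos(): joint angles.
- manip.current_joint_vel(): joint speeds.
- manip.current_joint_torque(): joint torques, N m.
- manip.current_ee_pos(): TCP position.
- manip.current_tcp_rot(): TCP orientation.
- manip.current_force(): force on the tool from outside, world axes, zero at the start.
- manip.current_ft_torque(): the same for the moment, N m.
- manip.current_grip_width(): opening from 0.0 (shut) to 1.0 (fully open).
Only numpy, scipy, OpenCV 4.12 (cv2) and the standard library are available. Lean on these libraries where they do the work, as an engineer would, in place of code of your own. Each camera call takes 0.05 s, during which the arm holds its last target. There are 200 camera calls.

## Working session

There is one attempt and no reset: what is moved stays moved. The work goes in short steps, each a Python script; the robot and the scene stay as the last script left them, time stands still between calls to the robot, and variables do not carry over. Pictures are saved under pics/ and viewed, about 12 in all and at most 16, crops included, and the job is handed in when it is done.

```bash
ls; mkdir -p pics; cat > h.py <<'E'
import numpy as np, cv2
from bench import manip as m
def snap(cam,name=None):
    c=m.get_calibration(cam); im,d=m.grab_frame(cam)
    if name: cv2.imwrite('pics/'+name,cv2.cvtColor(im,cv2.COLOR_RGB2BGR))
    return im,d,c
def rays(u,v,c):
    K=np.array(c['camera_matrix']); p=np.stack([np.ravel(u),np.ravel(v)],1).astype(float)
    q=np.stack([(p[:,0]-K[0,2])/K[0,0],(p[:,1]-K[1,2])/K[1,1]],1); s=q.copy()
    for _ in range(10): s=q/(1+c['k1']*(s**2).sum(1,keepdims=True))
    return s
def cloud(u,v,depth,c):
    s=rays(u,v,c); z=np.ravel(depth)[:,None]
    X=np.hstack([s*z,z]); return (X-np.array(c['t']))@np.array(c['R'])
def onplane(u,v,z,c):
    s=rays(u,v,c); d=np.hstack([s,np.ones((len(s),1))])@np.array(c['R']); o=-np.array(c['R']).T@np.array(c['t'])
    return o+d*((z-o[2])/d[:,2])[:,None]
def project(X,c):
    X=np.atleast_2d(X)@np.array(c['R']).T+np.array(c['t']); s=X[:,:2]/X[:,2:]
    s=s*(1+c['k1']*(s**2).sum(1,keepdims=True)); K=np.array(c['camera_matrix'])
    return s*[K[0,0],K[1,1]]+[K[0,2],K[1,2]]
def down(a):  # jaw direction y at world angle a, x down
    y=np.array([np.cos(a),np.sin(a),0]); x=np.array([0,0,-1.]); return np.stack([x,y,np.cross(x,y)],1)
E
python3 - <<'E'
from h import *
for cam in('scene','top'):
    im,d,c=snap(cam,cam+'0.png'); np.savez(cam+'0.npz',im=im,d=d)
    print(cam,np.round(-np.array(c['R']).T@c['t'],3))
    for n in['warmer','drawer','knob_grip','mark_tab','block','dowel_center','jar0_center','tin','nozzle0','biscuit0','scraper','brush','timer']:
        print(n,[(np.round(r['at'],3).tolist(),round(r['confidence'],2)) for r in m.look_for(cam,n)])
print(m.current_time(),m.current_tcp_rot())
E
```

```text
pics
scene [1.141 0.362 0.819]
warmer [([0.721, 0.099, 0.1], 0.96)]
drawer [([0.564, 0.12, 0.093], 0.62), ([0.458, -0.346, 0.046], 0.46)]
knob_grip [([0.692, -0.078, 0.113], 0.62)]
mark_tab [([0.702, -0.069, 0.108], 0.8), ([0.34, 0.339, 0.026], 0.31)]
block [([0.601, 0.364, 0.073], 0.79)]
dowel_center [([0.575, 0.367, 0.131], 0.69), ([0.7, -0.274, 0.026], 0.61)]
jar0_center [([0.553, -0.347, 0.043], 0.73)]
tin [([0.48, 0.404, 0.097], 0.62)]
nozzle0 [([0.435, -0.122, 0.022], 0.6), ([0.686, -0.08, 0.114], 0.24)]
biscuit0 [([0.698, -0.273, 0.024], 0.7), ([0.367, -0.169, 0.026], 0.56)]
scraper [([0.453, -0.542, -0.0], 0.66), ([0.492, -0.307, 0.02], 0.18)]
brush [([0.688, -0.078, 0.113], 0.71), ([0.694, -0.072, 0.106], 0.58), ([0.634, -0.456, 0.016], 0.57)]
timer [([0.341, 0.339, 0.026], 0.6)]
top [ 0.373 -0.067  1.322]
warmer [([0.668, 0.067, 0.096], 0.94), ([0.677, -0.089, 0.104], 0.59)]
drawer [([0.556, 0.111, 0.092], 0.87)]
knob_grip [([0.352, -0.177, 0.027], 0.57), ([0.678, -0.086, 0.107], 0.55)]
mark_tab [([0.68, -0.083, 0.105], 0.65)]
block [([0.562, 0.359, 0.078], 0.59), ([0.682, -0.087, 0.111], 0.36)]
dowel_center [([0.667, 0.068, 0.101], 0.72), ([0.318, 0.341, 0.025], 0.18)]
jar0_center [([0.545, -0.354, 0.05], 0.59)]
tin [([0.452, 0.387, 0.109], 0.72)]
nozzle0 [([0.676, -0.085, 0.109], 0.69), ([0.482, -0.307, 0.028], 0.63), ([0.442, -0.35, 0.054], 0.57), ([0.429, -0.126, 0.024], 0.46), ([0.568, 0.358, 0.136], 0.18)]
biscuit0 [([0.354, -0.179, 0.03], 0.93), ([0.696, -0.282, 0.028], 0.68)]
scraper [([0.448, -0.545, 0.006], 0.9)]
brush [([0.635, -0.46, 0.016], 0.72)]
timer [([0.322, 0.341, 0.023], 0.81), ([0.558, 0.111, 0.087], 0.45)]
1.4 [[-6.62088338e-06  2.80914948e-01  9.59732667e-01]
 [ 8.11803708e-06  9.59732667e-01 -2.80914948e-01]
 [-1.00000000e+00  5.93124027e-06 -8.63475603e-06]]
```

View pics/top0.png

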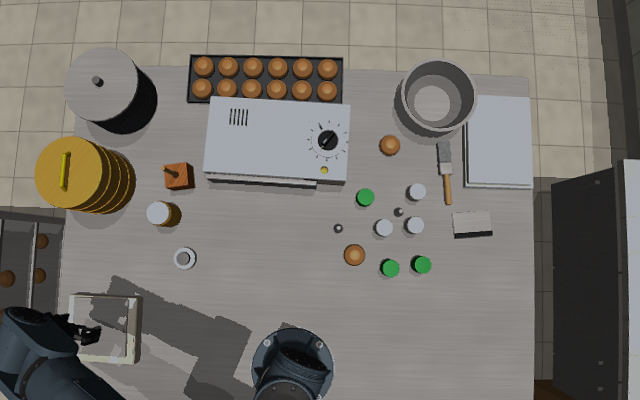

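View pics/scene0.png

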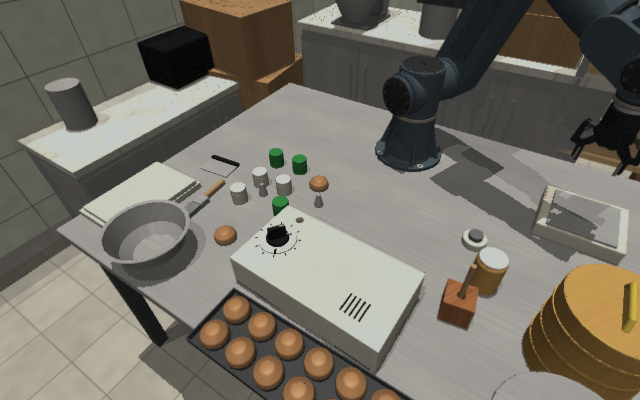

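```bash
python3 - <<'E'
from h import *
f=np.load('top0.npz'); im,d=f['im'],f['d']; c=m.get_calibration('top')
v,u=np.mgrid[0:400,0:640]; P=cloud(u,v,d,c).reshape(400,640,3)
hsv=cv2.cvtColor(im,cv2.COLOR_RGB2HSV)
top=(abs(P[...,2]-0.1)<.012)&(P[...,0]>.5)&(P[...,1]<.3)&(P[...,1]>-.25)&(d>0)
Q=P[top][:,:2].astype(np.float32); r=cv2.minAreaRect(Q); print('warmer',r,cv2.boxPoints(r).round(4).tolist())
j=(abs(P[...,2]-0.054)<.008)&(P[...,1]<-.15)&(P[...,1]>-.6)&(P[...,0]>.25)
n,l,s,ce=cv2.connectedComponentsWithStats(j.astype(np.uint8))
for i in range(1,n):
    if s[i,4]>40:
        k=l==i; print(ce[i].round(1),s[i,4],np.median(P[k],0).round(4),'sat',hsv[k][:,1].mean().round(0))
p=m.current_ee_pos(); R=m.current_tcp_rot(); m.move_l([p[0],p[1],.34])
m.move_ptp([0.60,-0.08,0.34],down(np.pi/2)); print(m.current_qpos())
im,d,c=snap('wrist','w1.png'); np.savez('w1.npz',im=im,d=d,K=c['camera_matrix'],k1=c['k1'],R=c['R'],t=c['t'])
print(-np.array(c['R']).T@c['t'])
for n in['knob_grip','mark_tab','knob_pointer','release_hole']: print(n,m.look_for('wrist',n))
m.move_ptp([0.48,-0.32,0.34],down(np.pi/2))
im,d,c=snap('wrist','w2.png'); np.savez('w2.npz',im=im,d=d,K=c['camera_matrix'],k1=c['k1'],R=c['R'],t=c['t'])
print([ (np.round(r['at'],3),r['confidence']) for r in m.look_for('wrist','jar0_center')])
print(m.current_time(),m.current_qpos())
E
```

```text
warmer ((0.677402138710022, 0.06488794088363647), (0.4212855100631714, 0.24890035390853882), 87.73489379882812) [[0.544700026512146, -0.14069999754428864], [0.79339998960495, -0.15049999952316284], [0.8101000189781189, 0.2703999876976013], [0.5613999962806702, 0.28029999136924744]]
[446.2  85.2] 361 [ 0.8979 -0.4747  0.0542] sat 10.0
[416.7 190.9] 231 [ 0.5446 -0.3592  0.0544] sat 15.0
[365.6 196.3] 224 [ 0.5247 -0.2048  0.0545] sat 151.0
[414.8 224.7] 234 [ 0.4426 -0.3536  0.0544] sat 15.0
[384.2 227. ] 227 [ 0.4338 -0.2614  0.0546] sat 14.0
[422.3 264.8] 243 [ 0.3244 -0.3766  0.0551] sat 158.0
[390.  268.1] 241 [ 0.3129 -0.2807  0.0545] sat 156.0
[-2.08321570e-01  3.72108683e-01  1.35343776e+00  1.00281930e-04
  1.41597873e+00 -1.77990747e+00]
[ 0.5265251  -0.07992893  0.4823129 ]
knob_grip [{'at': [0.6745, -0.0878, 0.1089], 'confidence': 0.83}, {'at': [0.5561, 0.0992, 0.0923], 'confidence': 0.74}]
mark_tab [{'at': [0.6693, -0.0789, 0.1002], 'confidence': 0.84}]
knob_pointer [{'at': [0.6752, -0.0844, 0.1103], 'confidence': 0.85}]
release_hole [{'at': [0.6611, 0.0532, 0.1037], 'confidence': 0.63}]
[(array([ 0.542, -0.365,  0.056]), 0.73)]
6.325 [-6.66458969e-01  3.15595606e-01  1.43193362e+00  1.84561182e-04
  1.39407445e+00 -2.23894648e+00]
```

View pics/w1.png

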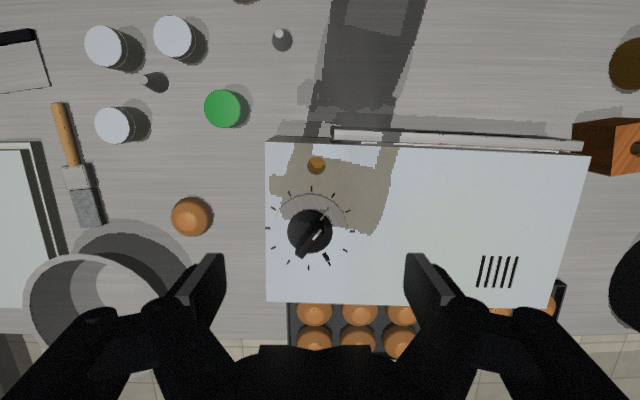

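View pics/w2.png

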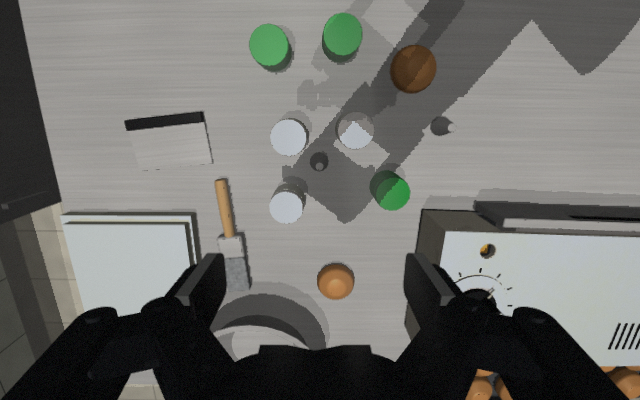

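```bash
python3 - <<'E'
from h import *
im=cv2.imread('pics/w1.png'); cv2.imwrite('pics/w1c.png',cv2.resize(im[140:290,250:380],None,fx=4.6,fy=4,interpolation=cv2.INTER_CUBIC))
f=np.load('w1.npz'); c=f; v,u=np.mgrid[0:400,0:640]; P=cloud(u,v,f['d'],c).reshape(400,640,3)
k=(v>130)&(v<310)&(u>260)&(u<590)&(abs(P[...,2]-.1)<.006)&(f['d']>0)&(f['im'].min(2)>95)
k=cv2.morphologyEx(k.astype(np.uint8),cv2.MORPH_OPEN,np.ones((5,5)))>0
n,l,s,ce=cv2.connectedComponentsWithStats(k.astype(np.uint8)); print(s[1:],np.median(P[k][:,2]))
K=(P[...,2]>.137)&(P[...,2]<.155)&(u>280)&(u<340)&(v>200)&(v<270)&(f['d']>0)
Q=P[K][:,:2].astype(np.float32); print('bar',K.sum(),cv2.minAreaRect(Q),np.median(P[K],0))
# dowel pts in top0
f=np.load('top0.npz'); c=m.get_calibration('top'); P=cloud(u,v,f['d'],c).reshape(400,640,3)
K=(P[...,0]>.45)&(P[...,0]<.7)&(P[...,1]>.3)&(P[...,1]<.45)&(P[...,2]>.09)
print(np.c_[u[K],v[K],P[K].round(3)])
K=(P[...,0]>.5)&(P[...,0]<.7)&(P[...,1]>.3)&(P[...,1]<.43)&(abs(P[...,2]-.075)<.005)
print('block',cv2.minAreaRect(P[K][:,:2].astype(np.float32)),P[K].mean(0))
E
```

```text
Traceback (most recent call last):
  File "h.py", line 13, in cloud
    s=rays(u,v,c); z=np.ravel(depth)[:,None]
  File "h.py", line 8, in rays
    K=np.array(c['camera_matrix']); p=np.stack([np.ravel(u),np.ravel(v)],1).astype(float)
               ~^^^^^^^^^^^^^^^^^
KeyError: 'camera_matrix is not a file in the archive'
```

View pics/w1c.png

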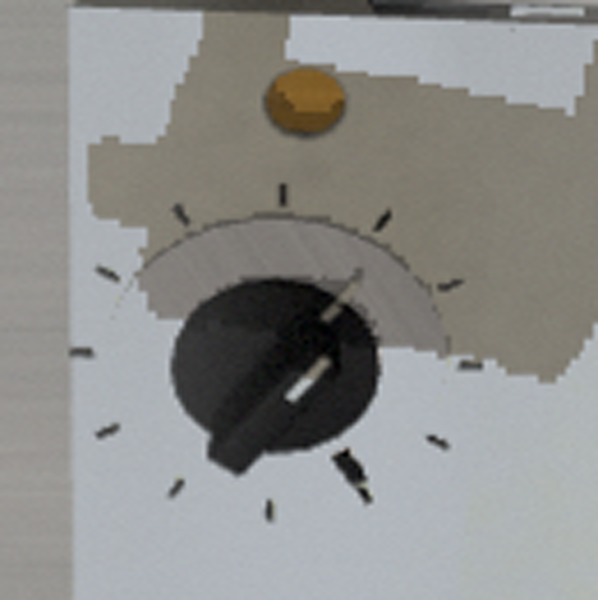

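```bash
python3 - <<'E'
from h import *
f=np.load('w1.npz'); c={'camera_matrix':f['K'],'k1':f['k1'],'R':f['R'],'t':f['t']}; v,u=np.mgrid[0:400,0:640]; P=cloud(u,v,f['d'],c).reshape(400,640,3)
W=lambda x,y,z: onplane([250+x/4.6-.4],[140+y/4-.4],z,c)[0]
t=[W(*q,.1) for q in[(82,352),(470,365),(282,195),(269,511),(182,213),(384,220),(107,273),(450,285),(107,432),(437,441),(176,488)]]
A=np.array(t); s=np.linalg.lstsq(np.c_[2*A[:,:2],np.ones(len(A))],(A[:,:2]**2).sum(1),rcond=None)[0]; ax=s[:2]
print('axis',ax,'r',np.hypot(*(A[:,:2]-ax).T))
for n,q in dict(hole=(305,102,.1),tab_in=(342,455,.106),tab_out=(368,500,.106),ptr_out=(360,272,.111),ptr_in=(330,318,.111),top1=(325,360,.145),top2=(291,400,.145)).items():
    w=W(*q); e=w[:2]-ax; print(n,w.round(4),np.hypot(*e).round(4),'ang',np.arctan2(e[1],-e[0]).round(3))
K=(P[...,2]>.137)&(P[...,2]<.155)&(u>280)&(u<340)&(v>200)&(v<270)&(f['d']>0)
Q=P[K][:,:2].astype(np.float32); print('bar',K.sum(),cv2.minAreaRect(Q),np.median(P[K],0))
k=(v>130)&(v<310)&(u>260)&(u<600)&(abs(P[...,2]-.1)<.005)&(f['d']>0)&(f['im'].min(2)>95)
k=cv2.morphologyEx(k.astype(np.uint8),cv2.MORPH_OPEN,np.ones((5,5)))>0
r=cv2.minAreaRect(P[k][:,:2].astype(np.float32)); print('warmer',r,cv2.boxPoints(r).round(4).tolist())
f=np.load('top0.npz'); c=m.get_calibration('top'); P=cloud(u,v,f['d'],c).reshape(400,640,3)
K=(P[...,0]>.45)&(P[...,0]<.7)&(P[...,1]>.3)&(P[...,1]<.45)&(P[...,2]>.09)&(u<183)&(v<190)
print(np.c_[u[K],v[K],P[K].round(3)])
K=(P[...,0]>.5)&(P[...,0]<.7)&(P[...,1]>.3)&(P[...,1]<.43)&(abs(P[...,2]-.075)<.005)
print('block',cv2.minAreaRect(P[K][:,:2].astype(np.float32)),P[K].mean(0))
f=np.load('w2.npz'); c={'camera_matrix':f['K'],'k1':f['k1'],'R':f['R'],'t':f['t']};P=cloud(u,v,f['d'],c).reshape(400,640,3)
j=(abs(P[...,2]-0.054)<.008)&(P[...,1]<-.15)&(P[...,1]>-.6)&(P[...,0]>.25)&(P[...,0]<.6)
n,l,s,ce=cv2.connectedComponentsWithStats(j.astype(np.uint8))
for i in range(1,n):
    if s[i,4]>200: print(ce[i].round(1),s[i,4],cv2.minEnclosingCircle(P[l==i][:,:2].astype(np.float32)))
E
```

```text
axis [ 0.68027082 -0.0866479 ] r [0.0566429  0.05703047 0.05692205 0.0572595  0.0572057  0.05750022
 0.056958   0.05667085 0.05719056 0.05686604 0.05704633]
hole [ 0.5931 -0.0782  0.1   ] 0.0876 ang 0.097
tab_in [ 0.7129 -0.0671  0.106 ] 0.038 ang 2.601
tab_out [ 0.7299 -0.0591  0.106 ] 0.0568 ang 2.636
ptr_out [ 0.646  -0.0629  0.111 ] 0.0417 ang 0.606
ptr_in [ 0.6616 -0.0711  0.111 ] 0.0243 ang 0.695
top1 [ 0.6625 -0.0731  0.145 ] 0.0224 ang 0.651
top2 [ 0.6754 -0.0819  0.145 ] 0.0068 ang 0.771
bar 391 ((0.6802472472190857, -0.0866227000951767), (0.012281080707907677, 0.04589449614286423), 52.490318298339844) [ 0.67829918 -0.08654993  0.14448899]
warmer ((0.6862829923629761, 0.06374864280223846), (0.42147552967071533, 0.23102782666683197), 87.70318603515625) [[0.5623999834060669, -0.14219999313354492], [0.7932999730110168, -0.15139999985694885], [0.8101000189781189, 0.26969999074935913], [0.5792999863624573, 0.27889999747276306]]
[[1.61e+02 1.67e+02 5.73e-01 3.72e-01 1.83e-01]
 [1.62e+02 1.67e+02 5.72e-01 3.67e-01 1.88e-01]
 [1.63e+02 1.67e+02 5.73e-01 3.65e-01 1.85e-01]
 [1.64e+02
[... 2490 characters left out ...]
74e+02 1.74e+02 5.68e-01 3.63e-01 9.90e-02]]
block ((0.570383608341217, 0.3660038113594055), (0.06914147734642029, 0.07032796740531921), 10.137625694274902) [0.56878948 0.36341672 0.07546389]
[342.3  34.1] 1377 ((0.3130684494972229, -0.284137487411499), 0.025720078498125076)
[268.6  45. ] 1304 ((0.3258941173553467, -0.37918466329574585), 0.025664154440164566)
[355.4 129.9] 1085 ((0.43357986211776733, -0.2632773220539093), 0.025607574731111526)
[287.8 137.2] 1070 ((0.44336384534835815, -0.3569987416267395), 0.02558719739317894)
[392.3 193.2] 938 ((0.5241658091545105, -0.2056225687265396), 0.02558288909494877)
[285.7 206.7] 900 ((0.5450819134712219, -0.36212483048439026), 0.025768188759684563)
```

```bash
cat >> h.py <<'E'
def wcloud(name=None,cam='wrist'):
    im,d,c=snap(cam,name); v,u=np.mgrid[0:400,0:640]; P=cloud(u,v,d,c).reshape(400,640,3); P[d<=0]=np.nan
    return im,P,c
def box(P,x,y,z,r=.05):
    with np.errstate(invalid='ignore'): return (abs(P[...,0]-x)<r)&(abs(P[...,1]-y)<r)&(P[...,2]>z[0])&(P[...,2]<z[1])
E
python3 - <<'E'
from h import *
m.move_ptp([0.56,0.365,0.33],down(np.pi/2))
im,P,c=wcloud('w3.png')
K=box(P,.57,.365,(.07,.08)); print('block',K.sum(),cv2.minAreaRect(P[K][:,:2].astype(np.float32)),np.median(P[K][:,2]))
for a in np.arange(.09,.2,.015):
    K=box(P,.57,.365,(a,a+.015)); 
    if K.sum(): print(round(a,3),K.sum(),P[K].min(0).round(4),P[K].max(0).round(4))
cv2.imwrite('pics/w3.png',cv2.resize(cv2.cvtColor(im,cv2.COLOR_RGB2BGR)[60:330,180:460],None,fx=2,fy=2))
print(m.current_time(),m.current_force())
E
```

```text
block 2396 ((0.5710934400558472, 0.36568909883499146), (0.07034553587436676, 0.07001177221536636), 9.15880012512207) 0.07469114290243967
0.09 23 [0.5652 0.3603 0.0902] [0.5698 0.3715 0.1043]
0.105 26 [0.5651 0.3604 0.1051] [0.5696 0.3714 0.1199]
0.12 26 [0.5651 0.3606 0.121 ] [0.5692 0.3711 0.1342]
0.135 31 [0.5651 0.3607 0.1351] [0.5682 0.3708 0.1499]
0.15 35 [0.565  0.3608 0.1508] [0.57   0.3716 0.1642]
0.165 42 [0.565  0.3598 0.1652] [0.5717 0.3713 0.1798]
0.18 117 [0.565 0.36  0.18 ] [0.576  0.371  0.1861]
8.825 [ 0.49988013 -0.37928026 -0.21683444]
```

View pics/w3.png

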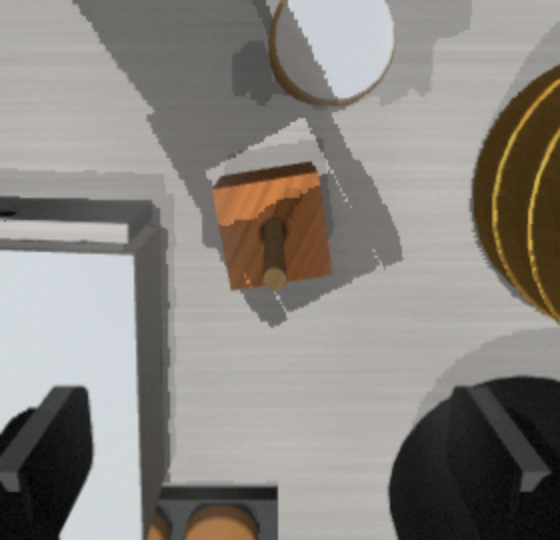

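```bash
python3 - <<'E'
from h import *
D=[.5707,.3658]; H=[.5931,-.0782]; R=down(np.pi/2)
m.move_ptp([*D,.25],R); m.set_gripper(1.0,40)
m.move_l([*D,.121],R); m.set_gripper(0.0,40); print('grip',m.current_grip_width())
m.move_l([*D,.27],R); print('held',m.current_grip_width(),m.current_force())
im,P,c=wcloud('w4.png'); f0=m.current_force()
m.move_l([*H,.27],R,.2); 
for z in(.225,.206,.195,.19): m.move_l([*H,z],R,.04); print(z,(m.current_force()-f0).round(2))
im,P,c=wcloud('w5.png'); print(m.current_time(),m.current_ee_pos())
E
```

```text
grip 0.12742154951369714
held 0.12394411224603291 [-0.44767255 -0.13653832 -0.07470884]
0.225 [-0.   -0.21  0.74]
0.206 [1.25 0.42 0.63]
0.195 [ 0.86 -0.61  0.39]
0.19 [-0.07 -0.76  0.89]
17.35 [ 0.59308574 -0.07819244  0.18992284]
```

View pics/w5.png

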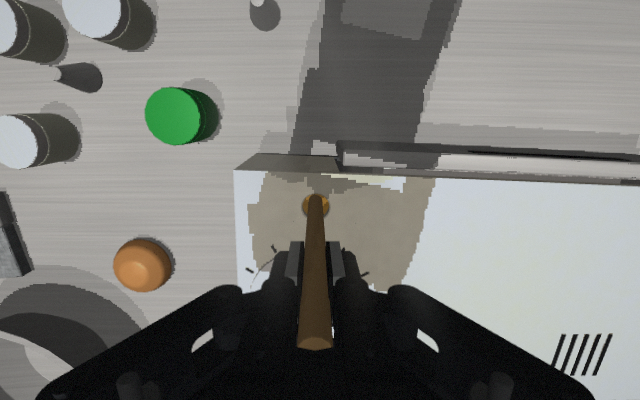

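```bash
python3 - <<'E'
from h import *
H=[.5931,-.0782]; R=down(np.pi/2); f0=m.current_force()
for z in(.184,.179,.175,.1725): m.move_l([*H,z],R,.03); print(z,(m.current_force()-f0).round(2))
m.dwell(.6); print((m.current_force()-f0).round(2))
m.move_l([*H,.27],R,.15); print(m.current_grip_width())
im,P,c=wcloud('w6.png','top'); np.save('P6.npy',P); print(m.current_time())
b=(P[...,0]<.56)&(P[...,0]>.3)&(P[...,1]>-.1)&(P[...,1]<.3)&(P[...,2]>.08)&(P[...,2]<.1)
print('front',cv2.minAreaRect(P[b][:,:2].astype(np.float32)),P[b].min(0),P[b].max(0))
E
```

```text
0.184 [-0.87 -0.13  0.84]
0.179 [-0.43 -0.03  1.23]
0.175 [-0.84  1.37  3.86]
0.1725 [ 0.6  -0.37  3.95]
[-0.11  0.16  5.07]
0.1267496022421769
20.0
front ((0.4184793531894684, 0.1883615255355835), (0.18133606016635895, 0.014671271666884422), 87.85903930664062) [0.40894232 0.09752004 0.0800405 ] [0.42804667 0.27909284 0.09847719]
```

View pics/w6.png

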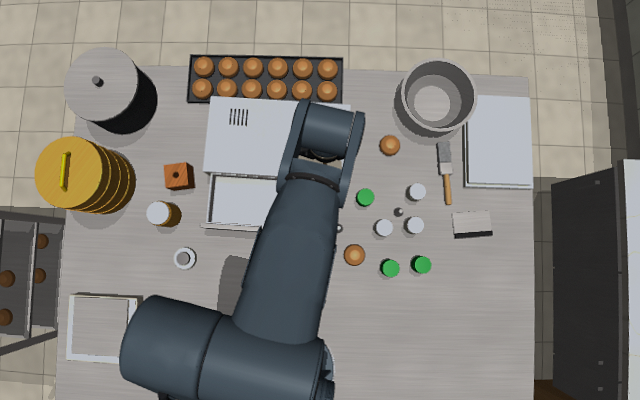

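```bash
python3 - <<'E'
from h import *
D=[.5707,.3658]; R=down(np.pi/2)
m.move_l([*D,.27],R,.2); f0=m.current_force()
for z in(.2,.182,.175,.168,.155,.14,.127):
    m.move_l([*D,z],R,.05); f=(m.current_force()-f0).round(2); print(z,f)
    if f[2]>8: break
else:
    m.set_gripper(.5); m.move_l([*D,.25],R)
im,P,c=wcloud('w7.png')
for a in np.arange(.08,.3,.015):
    K=box(P,.57,.365,(a,a+.015)); 
    if K.sum(): print(round(a,3),K.sum(),P[K].min(0).round(4),P[K].max(0).round(4))
print(m.current_time(),m.current_grip_width())
E
```

```text
0.2 [ 0.14 -0.1   0.26]
0.182 [0.21 0.06 1.13]
0.175 [ 0.38 -0.62  0.28]
0.168 [ 0.9  -0.44  0.79]
0.155 [-1.1  -0.3   0.82]
0.14 [-0.11  0.55  1.53]
0.127 [ 0.36 -0.23  0.06]
0.08 34 [0.5649 0.3601 0.0803] [0.5687 0.3705 0.0948]
0.095 41 [0.5647 0.3603 0.0954] [0.5701 0.3711 0.1097]
0.11 47 [0.565  0.3596 0.1106] [0.5696 0.3709 0.1248]
0.125 56 [0.5649 0.3599 0.1253] [0.5692 0.3707 0.14  ]
0.14 64 [0.5648 0.3593 0.14  ] [0.5704 0.371  0.1548]
0.155 82 [0.5649 0.3596 0.1553] [0.5699 0.3709 0.1699]
0.17 212 [0.5648 0.3594 0.17  ] [0.5765 0.3705 0.185 ]
0.185 69 [0.5647 0.3595 0.185 ] [0.5761 0.3702 0.1862]
0.245 421 [0.5585 0.3313 0.25  ] [0.5807 0.3989 0.26  ]
0.26 1296 [0.5583 0.3297 0.26  ] [0.5807 0.4001 0.275 ]
0.275 1836 [0.5577 0.3296 0.275 ] [0.581  0.4003 0.29  ]
0.29 4437 [0.5553 0.3151 0.29  ] [0.5827 0.415  0.305 ]
27.7083 0.5042784677907137
```

```bash
python3 - <<'E'
from h import *
k=[.6803,-.0866]; R=down(.916)
m.move_l([.55,.1,.30],down(np.pi/2),.3); m.move_ptp([*k,.26],R); m.set_gripper(1.0,40); print(m.current_qpos())
m.move_l([*k,.118],R); print(m.current_force()); m.set_gripper(0.,40); print(m.current_grip_width(),m.current_force())
q=np.array(m.current_qpos()); 
for i in range(5): m.move_j(q+[0,0,0,0,0,1.965*(i+1)/5])
print(m.current_ft_torque(),m.current_force())
m.set_gripper(1.0); m.move_l([*k,.26]); m.move_ptp([.62,-.08,.34],down(np.pi/2))
im,P,c=wcloud('w8.png'); print(m.current_time())
K=box(P,*k,(.137,.155),.04); Q=P[K][:,:2].astype(np.float32); print('bar',cv2.minAreaRect(Q))
cx,cy=project([.6803,-.0866,.11],c)[0].astype(int); print(cx,cy); x0,y0=cx-65,cy-60
cv2.imwrite('pics/w8c.png',cv2.resize(cv2.cvtColor(im,cv2.COLOR_RGB2BGR)[y0:y0+120,x0:x0+130],None,fx=5,fy=5,interpolation=cv2.INTER_CUBIC))
np.savez('w8.npz',x0=x0,y0=y0,**{a:c[a] for a in c})
E
```

```text
[-1.94219577e-01  5.81380631e-01  1.22292606e+00  2.50975011e-05
  1.33713582e+00 -1.11049821e+00]
[0.0090691  0.16470866 0.74666687]
0.12893184514749492 [2.69122985 4.18675426 0.59851851]
[ 0.91296386 -0.46855007 -0.03697065] [ 2.58537861  4.93356986 -0.01761723]
38.3667
bar ((0.6803272366523743, -0.08669136464595795), (0.04602173715829849, 0.012324192561209202), 30.410539627075195)
309 218
```

View pics/w8c.png

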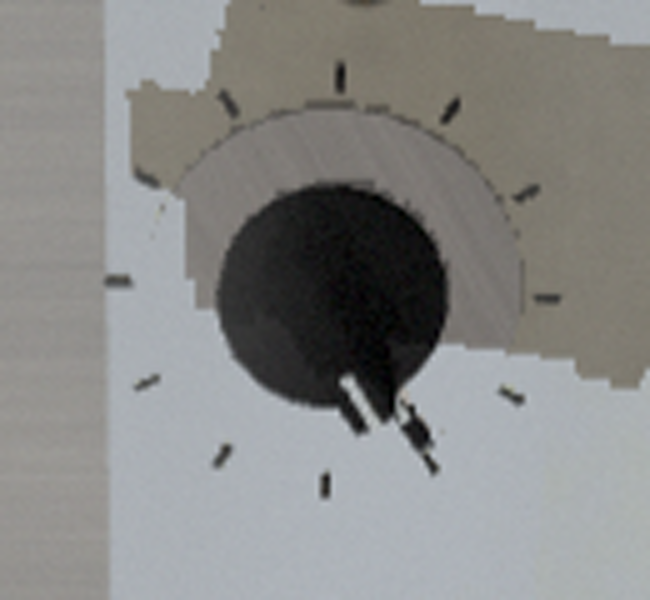

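```bash
python3 - <<'E'
from h import *
f=np.load('w8.npz'); 
c={k:f[k] for k in f}
ax=np.array([.6803,-.0867])
for x,y,z in[(415,420,.106),(420,433,.106),(425,440,.106),(434,467,.1),(325,485,.1),(512,395,.1)]:
    w=onplane([f['x0']+x/5-.4],[f['y0']+y/5-.4],z,c)[0]; e=w[:2]-ax; print(np.hypot(*e).round(4),np.arctan2(e[1],-e[0]).round(3))
E
```

```text
0.0414 2.577
0.0454 2.596
0.0478 2.594
0.0587 2.649
0.0572 -3.102
0.0573 2.129
```

```bash
cat >> h.py <<'E'
def jars(name=None,cam='wrist'):
    im,P,c=wcloud(name,cam); s=cv2.cvtColor(im,cv2.COLOR_RGB2HSV)[...,1]; out=[]
    with np.errstate(invalid='ignore'):
        j=(abs(P[...,2]-.054)<.008)&(P[...,1]<-.1)&(P[...,1]>-.6)&(P[...,0]>.25)&(P[...,0]<.66)
    n,l,st,ce=cv2.connectedComponentsWithStats(j.astype(np.uint8))
    for i in range(1,n):
        k=l==i
        if st[i,4]>100 and s[k].mean()<60:
            (x,y),r=cv2.minEnclosingCircle(P[k][:,:2].astype(np.float32))
            if r>.02: out.append((x,y,r,np.nanmedian(P[k][:,2])))
    return np.array(out)
ux=np.array([.9992,-.0401]); uy=np.array([.0401,.9992]); FC=np.array([.5003,.1305])
def pick_place(p,a,off,release=.85):
    m.set_gripper(1.0,30)
    m.move_ptp([*p,.16],down(a)); m.move_l([*p,.023],down(a),.12); m.set_gripper(0.,30); w=m.current_grip_width()
    m.move_l([*p,.2],down(a),.2); print('held',w,m.current_grip_width())
    t=FC+off[0]*ux+off[1]*uy; R=down(-.0401)
    m.move_ptp([*t,.2],R); m.move_l([*t,.06],R,.12); f0=m.current_force()
    m.move_l([*t,.0415],R,.03); print('place',t.round(3),(m.current_force()-f0).round(2)); m.set_gripper(release); m.move_l([*t,.2],R,.2)
E
python3 - <<'E'
from h import *
m.move_ptp([.46,-.3,.34],down(np.pi/2)); J=jars(); print(J)
p=min(J,key=lambda j:np.hypot(j[0]-.4336,j[1]+.2633))[:2]; print(p)
pick_place(p,np.pi/4,(0,-.085))
print(m.current_time()); im,P,c=wcloud('w9.png')
np.save('P9.npy',P)
E
```

```text
[[ 0.44330135 -0.35689306  0.02567323  0.05368493]
 [ 0.46251988 -0.27617446  0.02537635  0.05368459]
 [ 0.54537106 -0.36239192  0.02582434  0.05368359]
 [ 0.58354998 -0.12190698  0.028509    0.05393357]]
[ 0.46251988 -0.27617446]
held 0.5909994642917419 0.5895076574413644
place [0.497 0.046] [ 0.1  -0.14  1.45]
47.925
```

View pics/w9.png

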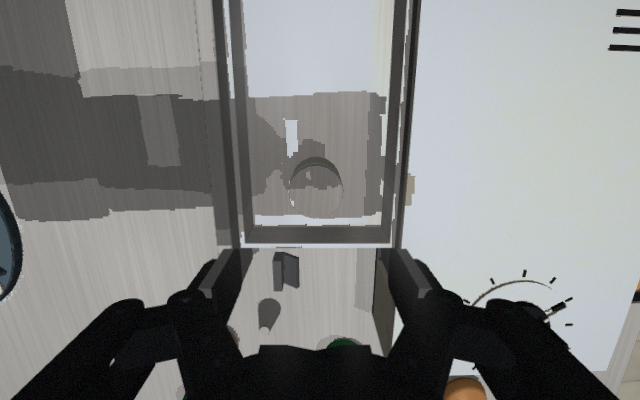

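```bash
python3 - <<'E'
from h import *
for ref,a,off in(((.4433,-.3569),-.66,(0,0)),((.5454,-.3624),np.pi/4,(0,.085))):
    m.move_ptp([.46,-.3,.34],down(np.pi/2)); J=jars('w10.png' if a<0 else 'w11.png'); J=J[(J[:,1]<-.15)]; print(J)
    if a<0: print('noz',[(np.round(r['at'],3),r['confidence']) for r in m.look_for('wrist','nozzle0')])
    p=min(J,key=lambda j:np.hypot(j[0]-ref[0],j[1]-ref[1]))[:2]
    pick_place(p,a,off); print(m.current_time())
m.move_l([.47,.05,.36],down(np.pi/2),.2)
im,P,c=wcloud('w12.png')
K=box(P,.5,.13,(.062,.082),.16)
n,l,st,ce=cv2.connectedComponentsWithStats(K.astype(np.uint8))
for i in range(1,n):
    if st[i,4]>100:
        Q=P[l==i]; (x,y),r=cv2.minEnclosingCircle(Q[:,:2].astype(np.float32)); e=np.array([x,y])-FC; print('indrawer',e@ux,e@uy,r,np.median(Q[:,2]))
print(m.current_time())
E
```

```text
[[ 0.44352755 -0.35685191  0.0256511   0.05367258]
 [ 0.54485631 -0.36245963  0.02568864  0.05361637]]
noz [(array([ 0.477, -0.315,  0.022]), 0.67), (array([ 0.423, -0.132,  0.023]), 0.55)]
held 0.5900723324475853 0.5862690050264238
place [0.5  0.13] [-0.38  0.14  0.05]
60.075
[[ 0.54522729 -0.36265445  0.02565135  0.05364022]]
held 0.5926524148683536 0.5929149135880617
place [0.504 0.215] [-0.02 -0.44 -0.59]
71.575
indrawer -0.0004988579193865925 -0.08540183619904995 0.025491300970315933 0.07064187885931106
indrawer -0.00044447020467278017 0.00022857731830596567 0.0257419403642416 0.0706365395120401
indrawer -0.0006388516786312721 0.08467993746649742 0.025389213114976883 0.07047668942535132
73.3833
```

View pics/w12.png

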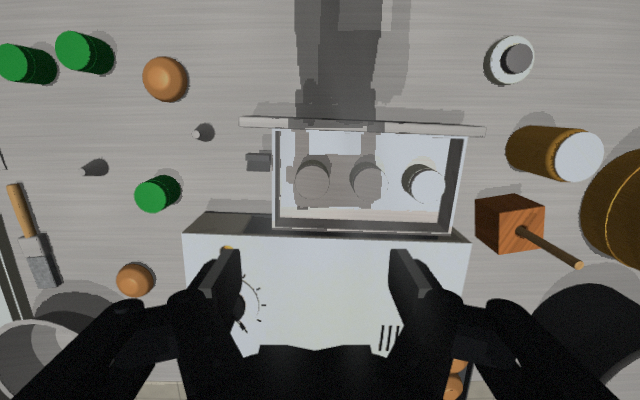

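```bash
python3 - <<'E'
from h import *
R=down(np.pi/2-.0401); T=lambda s:FC+(-.0915-.011+s)*ux   # s: nominal travel pushed
m.set_gripper(0.); m.move_ptp([*T(-.04),.2],R); m.move_l([*T(-.04),.04],R,.15); f0=m.current_force()
m.move_l([*T(-.003),.04],R,.04); print((m.current_force()-f0).round(1))
m.move_l([*T(.06),.04],R,.05); print((m.current_force()-f0).round(1))
m.move_l([*T(.136),.04],R,.05); print((m.current_force()-f0).round(1))
s=.136
while s<.156:
    s+=.002; m.move_l([*T(s),.04],R,.02); f=(m.current_force()-f0); print(round(s,3),f.round(1))
    if -f@np.array([*ux,0])>22: break
m.dwell(.2); print((m.current_force()-f0).round(1))
m.move_l([*T(s-.05),.04],R,.03); m.move_l([*T(s-.05),.25],R,.2)
print((m.current_force()-f0).round(1),m.current_time())
m.move_ptp([.40,.1,.36],down(np.pi/2)); im,P,c=wcloud('w13.png'); print(m.current_time())
K=(P[...,0]>.3)&(P[...,0]<.62)&(P[...,1]>-.0)&(P[...,1]<.27)&(P[...,2]>.08)&(P[...,2]<.094)
Q=P[K]-[*(FC+.073*ux),0]; print('front x warmer',np.percentile(Q[:,:2]@ux,[5,50,95]))
E
```

```text
[-0.8  1.6 -1. ]
[-3.1 -0.1 -3.1]
[-6.2  1.8 -2.8]
0.138 [-6.2  1.1 -2.6]
0.14 [-6.   0.9 -2.6]
0.142 [-6.8  1.3 -2.1]
0.144 [-6.3  0.2 -1.3]
0.146 [-5.2  1.6 -3.2]
0.148 [-5.6  0.8 -3.6]
0.15 [-9.7  1.3  1.4]
0.152 [-18.4   2.3   1.3]
0.154 [-25.8   2.7  -0.6]
[-25.6   2.2  -0.1]
[-0.8  1.2  0.2] 85.7583
86.4667
front x warmer [-1.81902831e-02 -1.31979428e-02 -7.77868506e-05]
```

View pics/w13.png

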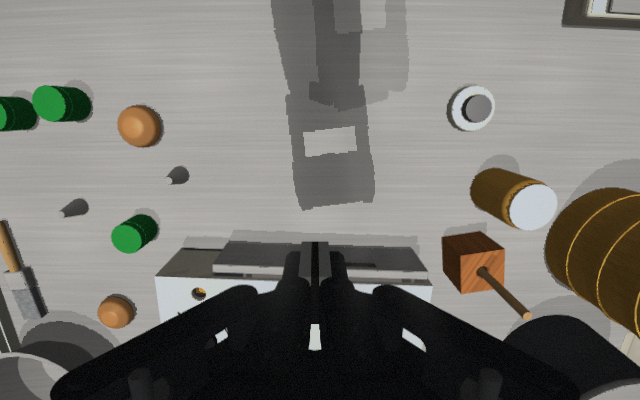

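```bash
python3 - <<'E'
from h import *
m.move_ptp([.154,.528,.34],down(1.286)); m.dwell(.5)
im,P,c=wcloud('t2.png','top'); v,u=np.mgrid[0:400,0:640]
f=np.load('top0.npz'); P0=cloud(u,v,f['d'],c).reshape(400,640,3)
for A in(P0,P):
    K=(A[...,0]>.38)&(A[...,0]<.6)&(A[...,1]>.0)&(A[...,1]<.26)&(A[...,2]>.084)&(A[...,2]<.094)
    Q=A[K]-[*(FC+.073*ux),0]; print(K.sum(),np.percentile(Q[:,:2]@ux,[2,10,50]).round(4))
K=box(P,.57,.365,(.165,.2)); print('dowel top',P[K].mean(0).round(3),P[K].max(0).round(3))
for n in('scraper','brush','timer','tin','biscuit0','nozzle0'): print(n,[(np.round(r['at'],3).tolist(),round(r['confidence'],2)) for r in m.look_for('top',n)])
print(m.current_time(),m.current_force()); cv2.imwrite('pics/t2.png',cv2.cvtColor(im,cv2.COLOR_RGB2BGR))
E
```

```text
411 [-0.0176 -0.0168 -0.0108]
404 [-0.0173 -0.0164 -0.0104]
dowel top [0.569 0.364 0.18 ] [0.575 0.371 0.188]
scraper [([0.453, -0.544, 0.004], 0.86)]
brush [([0.634, -0.459, 0.015], 0.63), ([0.694, -0.281, 0.025], 0.46)]
timer [([0.32, 0.339, 0.023], 0.71)]
tin [([0.451, 0.385, 0.11], 0.82)]
biscuit0 [([0.353, -0.174, 0.03], 0.8), ([0.694, -0.28, 0.027], 0.53)]
nozzle0 [([0.482, -0.306, 0.027], 0.43)]
89.1167 [-0.87165006  0.20955094 -0.29425426]
```

View pics/t2.png

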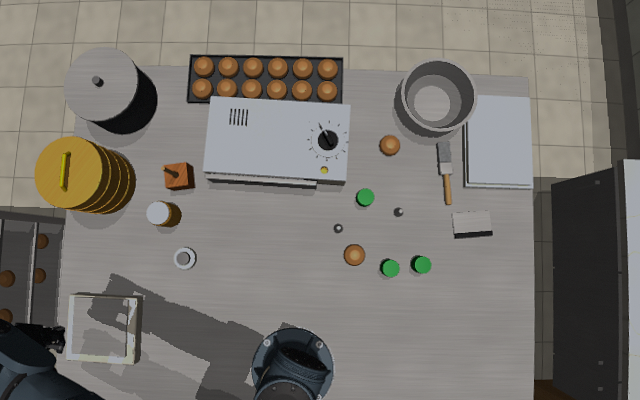

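The top view shows the drawer front where it was at the start, so it is latched. No white jars are left on the bench, the dowel stands in its block, and the other things are in place. Handing in.

```bash
python3 -c "
from bench import manip as m
m.sign_off()"
```

```text
the job is handed in; nothing more can be done
```

The job is done and handed in at about 89 s of the 208 s allowed. The dowel pressed the catch and the drawer sprang open. The dowel went back into its block, and I turned the knob to the black tab. I then stood the three white jars in the drawer and pushed it shut with about 26 N.

- **Jars:** before shutting, all three stood upright on the drawer floor, 85 mm apart and within 1 mm of where I aimed. One had been knocked about 3 cm on the bench, and I found it again before picking it up. I could not see the jars once the drawer was shut.
- **Drawer:** its front is within 0.5 mm of its latched starting position, and it stayed there after I let go.
- **Knob:** the pointer measured 2.61 rad and the tab about 2.59 rad, well inside the 8 degree tolerance.
- **Dowel:** it stands upright in the block's hole.
- **Other things:** in the last top picture all the bystanders and green look-alikes are where they were at the start. The detector missed nozzle1 in that last picture, but it can be seen in its place.
- **Robot:** it was clear of everything when I handed in.

No check failed. The only sign of disagreement was that the catch seemed to meet the dowel a few millimetres lower than expected, possibly from a small slip in the grip; it made no difference.

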